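Level the heaped trinket boxes and shut the jewellery drawer

TASK

The drawer of the wooden jewellery chest will not shut because its four little trinket boxes are heaped in it two high. Pull the drawer all the way out by its brass handle, spread the boxes into one even layer, each lying flat, lid up, near the middle of its own quarter of the drawer floor (pale lines mark the quarters), and then push the drawer fully home. Leave the chrome bell standing on the chest, and the mug, mirror and comb where they are.

Things in the scene. Friction and masses are not known exactly. Their poses are not given: they have to be found in the camera images.
- chest_front (a point): Middle of the lower front edge of the fixed wooden chest (230 deep, 300 wide, 150 mm tall, top board flush in front) on a 5 mm glass sheet; x points to its back, y across, z up. Its front faces the robot: drawer in the upper half, small swing door (not used) below. The top board's underside is 54 mm above the drawer floor, so boxes two high cannot pass under it.
- drawer (a joint): How far the drawer is pulled out straight out of the chest's front (its -x), in m: 0 shut, 0.20 fully out (a stop). It starts about three quarters out, slides with about 1.5 N of friction plus 6 N per m/s, and stays where it is left.
- drawer_mid (a point): Centre of the drawer's inner floor, upper surface, moving with the drawer; axes: x to the chest's back, y across, z up. Inside 200 (x) x 256 (y) mm; side and back walls rise 40 mm above the floor, the 12 mm thick front panel 52 mm. Flat pale lines along x and y through this point mark the quarters. Fully out, the whole floor is in front of the chest.
- drawer_handle (a point): Middle of the drawer's brass handle: a 12 mm round bar, 110 mm long along y (its x points to the chest's back), 45 mm in front of the front panel (gap behind the bar 39 mm), 28 mm above the drawer floor, 38 mm below the chest's top. Free above; can be pinched from above across x.
- box_red: Red trinket box with a brass band, 64 (its x) x 40 (its y) x 36 (z) mm, closed and rigid, 55 to 115 g. Origin: centre of its underside; z is up through its lid. Starts on the drawer floor beside the white one.
- box_white: White trinket box with a brass band, 64 (its x) x 40 (its y) x 36 (z) mm, closed and rigid, 55 to 115 g. Origin: centre of its underside; z is up through its lid. Starts on the drawer floor beside the red one, long sides facing, about 8 mm apart.
- box_yellow: Yellow trinket box with a brass band, 64 (its x) x 40 (its y) x 36 (z) mm, closed and rigid, 55 to 115 g. Origin: centre of its underside; z is up through its lid. Starts lying across the red and white boxes (long side crosswise to theirs).
- box_green: Green trinket box with a brass band, 64 (its x) x 40 (its y) x 36 (z) mm, closed and rigid, 55 to 115 g. Origin: centre of its underside; z is up through its lid. Starts lying across the red and white boxes next to the yellow one, about 8 mm apart; each of these two rests with its middle about 8 mm inside the ends of the lower boxes, so a jerk can tip it off.
- bell: Chrome counter bell, 72 mm across and 55 mm tall, loose on top of the chest about its middle; origin: centre of its underside. Leave it alone.
- mug: Enamel mug, 84 mm across, 82 mm tall, loose on the glass; origin: centre of its underside. Leave it alone.
- mirror: Small mirror in an orange plastic frame, 130 x 100 x 12 mm, lying face up, loose; origin: centre of its underside. Leave it alone.
- comb: Tortoiseshell comb, 170 x 41 x 8 mm, lying flat, loose; origin: on its underside near its middle. Leave it alone.

How it is judged:
By the outcome, as a careful person would: the job done as asked, in the order asked, and still so for the second after the job is handed in, with the robot touching nothing.
It also fails if it takes over 72 s, if anything falls off the work surface, if the arm or the gripper's body presses on something with over 40 N, if the wrist force passes 120 N, or if a joint passes its speed limit or range.

ROBOT

A 7-joint arm with a two-finger parallel gripper is mounted at the origin on the work surface. World frame = base frame: x ahead of the robot, y to its left, z up, the work surface at z = 0. Lengths are in m, angles in rad, forces in N, time in s.
With the tool pointing down it reaches from about 0.425 to 0.925 m from the base axis. Payload 6.8 kg.
Tool frame: the origin (TCP) lies midway between the tips of the shut fingers; the grasp point (between the pads) lies 19 mm behind it (r.grip_depth is the distance from the TCP to the grasp point, in m); z points along the fingers, y is the line along which they close (so a half turn about z gives the same grasp; the last joint's range is limited). The gripper opens to 85 mm and grips with 20 to 120 N. Pads are 22 mm wide; open, the fingers measure 114 mm over their backs; the gripper's body (76 mm by 85 mm) begins 54 mm behind the grasp point. The pads swing forward as they close: fully open they stand 13 mm farther back than shut.
Start: joints at [-0.108, 0.477, 0.022, 1.555, -0.011, 1.109, -0.083], TCP at [0.675, 0, 0.231] pointing down, gripper open.
Joint ranges: [-2.96, 2.96], [-0.34, 2.1], [-1.41, 1.46], [0.24, 2.44], [-1.37, 4.51], [0.17, 1.92], [-2.96, 2.96]. Speed limits (rad/s): [2.39, 2.39, 3.14, 3.14, 3.14, 3.14, 3.14].

INTERFACE

Orientations are given as a rotation vector (axis times angle).
In Python, from bench import telemetry, grab_frame, calibration, order, silhouettes, r gives the robot as it stands.
- The arm moves only by the tool apply_moves, never from a script. Its argument "moves" is a list of rows, each a list of 7 numbers: the turn, a rotation vector about the tool's x, y, z scaled (see below), then the shift along the tool's x, y, z scaled (see below), then the opening, from -1 (shut) to 1 (fully open). A call has exactly 8 rows; each row shifts and turns the commanded pose from where the row before left it, along the tool's axes as they then stand; what a row does not reach is not made up. The controller multiplies each number of a shift by 1000 mm and each number of a turn by 6 degrees. A row lasts 1/12 s, in which the tool goes at most 41.7 mm and 7.16 degrees, less where a joint would pass 70% of its speed; a pose out of reach is approached as far as the arm can. A call with a number of a shift or a turn outside -1 to 1 is refused whole. A call with a gripper value outside its range is refused whole. The fingers move at their own pace and stop on an object; "grip_force" is the grip in N (left out, the last holds). Time passes only in rows, so rows that do not move let the fingers close, or fill a call up. It gives the time, the measured TCP pose, the force, the opening and the grip force at its end, in the units of the state.
- telemetry.get_obs(): the state, without advancing time (a new reading comes with each control period).
- grab_frame(name): name is "scene" or "side" or "wrist"; returns the picture (420x560x3 uint8, blue, green, red); there is no depth.
- calibration(name): a dict with "fx", "fy", "cx", "cy" (pixels), "k1" (the pictures are not rectified: a ray, as slopes to the right and down, at radius r is drawn at 1 + k1 r^2 times it, then the intrinsics apply), "world_from_camera" (4x4, takes a point from camera to world coordinates); the wrist camera has in their place "mount" (4x4, takes a point from camera to tool coordinates, whose origin is the TCP and whose axes are the flange's). Camera axes: x right, y down, z forward; pixel columns grow to the right and rows downward; lengths in m; the calibration is good to about 2 mm. A picture is of the moment at which its call begins: read the wrist's pose just before it. calibration takes no time and is no camera call.
- order.hand_in(): hands the job in; it is judged then, once.
Trained networks look in the newest picture that a camera, given by its name, has taken for a name from the list of things; names that differ only in an ending like _2 or _b are one class to them, and where a whole thing is asked for, a point or a joint stands for the part that bears it (a point fixed in the world has none). Each returns a list of dicts, best first, with "p" (0 to 1); they miss things now and then, are a little off and sometimes report something else, mostly with a low value. They report only what shows in the picture. A call takes as long as a camera call.
- silhouettes(thing, camera): "mask" (420x560 bool, what is visible of it) and "extent" ([centre column, centre row, width, height] in pixels, round what is visible of it).
The state is a dict: "clock": time; "joints": joint angles; "qvel": joint speeds; "tau": joint torques, N m; "tcp_pos": TCP position; "orientation": TCP orientation; "contact_force": force on the tool from outside, world axes, zero at the start; "moment": the same for the moment, N m; "grip_width": finger opening in m; "gripper_force": force on a finger pad.
Only numpy, scipy, OpenCV 4.12 (cv2) and the standard library are available. Lean on these libraries where they do the work, as an engineer would, in place of code of your own. Each camera call takes 0.05 s, during which the arm holds its last target. There are 200 camera calls.

## Working session

There is one attempt and no reset: what is moved stays moved. The work goes in short steps, Python scripts to look and compute and a tool call to move; the robot and the scene stay as the last step left them, time stands still between calls to the robot, and variables do not carry over. Pictures are saved under pics/ and viewed, at most 10 in all, crops included, and the job is handed in when it is done.

Besides the shell and the picture viewer there is one more tool, called after "Emit:" as name(argument=value, ...) on one line, values as JSON. apply_moves: Moves the arm, as the interface text tells. Its arguments: {"type":"object","properties":{"moves":{"type":"array"},"grip_force":{"type":"number"}},"required":["moves"]}

```bash
ls; mkdir -p pics; python3 - <<'E'
from bench import telemetry, grab_frame, calibration
import cv2
s=telemetry.get_obs(); print(s)
for n in("scene","side","wrist"):
    cv2.imwrite(f"pics/{n}0.png",grab_frame(n)); c=calibration(n); print(n,c)
a=cv2.imread("pics/scene0.png");b=cv2.imread("pics/side0.png")
E
```

```text
pics
{'clock': 0.0, 'joints': array([-0.10810113,  0.47781943,  0.02230278,  1.55647913, -0.01154307,
        1.10928121, -0.08310867]), 'qvel': array([-1.86131770e-03, -1.01286446e-03, -4.66574784e-04, -6.17680122e-05,
        5.15710017e-04,  3.04072198e-04, -8.31776207e-04]), 'tau': array([-5.45967814e-04, -5.96443820e+01,  1.60769675e+00, -2.81194621e+01,
        1.24063640e-02,  9.39900521e-03,  2.20753498e-05]), 'tcp_pos': array([6.74395107e-01, 2.02504092e-05, 2.30300336e-01]), 'orientation': array([-2.22052314e+00, -2.22058396e+00,  2.15689788e-03]), 'contact_force': array([ 0.39333084,  0.31919384, -0.27294326]), 'moment': array([-0.05327963, -0.03170765,  0.02362838]), 'gripper_force': 0.0, 'grip_width': 0.08513034552018309}
scene {'fx': 398.84284918540226, 'fy': 398.84284918540226, 'cx': 280.2569423070198, 'cy': 207.63730319618588, 'k1': -0.09941331315239404, 'world_from_camera': array([[-0.59603044,  0.68101032, -0.42540882,  1.08746577],
       [ 0.80296039,  0.50449981, -0.31738707,  0.36470934],
       [-0.0015252 , -0.53075879, -0.84752155,  1.05095981],
       [ 0.  
[... 234 characters left out ...]
  0.28537841,  0.31831778],
       [-0.36976274, -0.5645875 ,  0.73791359, -0.86611112],
       [-0.01263084, -0.7910738 , -0.6115903 ,  0.82440579],
       [ 0.        ,  0.        ,  0.        ,  1.        ]])}
wrist {'fx': 289.6318112013503, 'fy': 289.6318112013503, 'cx': 274.47670378992154, 'cy': 208.43290899199286, 'k1': 0.016063935244938186, 'mount': array([[-5.44127753e-05, -9.54784081e-01, -2.97300109e-01,
         7.65009354e-02],
       [ 9.99999982e-01,  1.61500882e-06, -1.88209682e-04,
         5.54054792e-04],
       [ 1.80179751e-04, -2.97300114e-01,  9.54784064e-01,
        -1.42742464e-01],
       [ 0.00000000e+00,  0.00000000e+00,  0.00000000e+00,
         1.00000000e+00]])}
```

View pics/scene0.png

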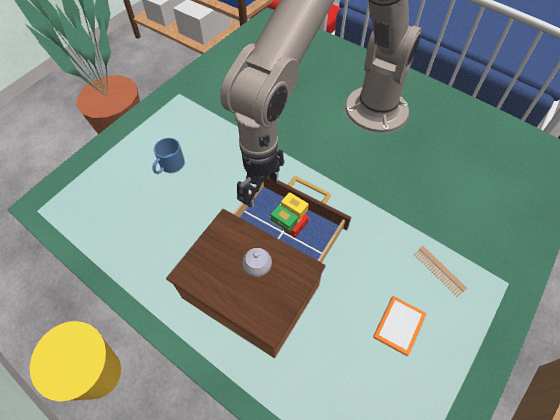

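View pics/side0.png

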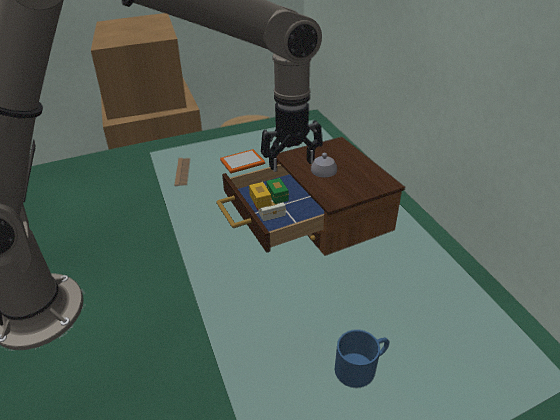

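```bash
cat > h.py <<'E'
import numpy as np, cv2
from scipy.optimize import minimize
from scipy.spatial.transform import Rotation as R
from bench import telemetry, grab_frame, calibration, silhouettes
FZ=0.089
def cam(n,s=None):
    c=calibration(n)
    if n=="wrist":
        T=np.eye(4); T[:3,:3]=R.from_rotvec(s["orientation"]).as_matrix(); T[:3,3]=s["tcp_pos"]; c["W"]=T@c["mount"]
    else: c["W"]=c["world_from_camera"]
    return c
def proj(c,P):
    q=(np.atleast_2d(P)-c["W"][:3,3])@c["W"][:3,:3]; u=q[:,:2]/q[:,2:]
    u=u*(1+c["k1"]*(u**2).sum(1,keepdims=True)); return u*[c["fx"],c["fy"]]+[c["cx"],c["cy"]]
def ray(c,p,z):
    d=(np.array(p,float)-[c["cx"],c["cy"]])/[c["fx"],c["fy"]]; u=d.copy()
    for _ in range(8): u=d/(1+c["k1"]*(u@u))
    v=c["W"][:3,:3]@[*u,1]; o=c["W"][:3,3]; return o+v*(z-o[2])/v[2]
def boxpts(x,y,a,z,L=.064,W=.04,H=.036):
    k=np.array([[i*L/2,j*W/2,l*H] for i in(-1,1) for j in(-1,1) for l in(0,1)])
    k[:,:2]=k[:,:2]@np.array([[np.cos(a),np.sin(a)],[-np.sin(a),np.cos(a)]]); return k+[x,y,z]
def hull(c,P):
    m=np.zeros((420,560),np.uint8); p=proj(c,P)
    cv2.fillConvexPoly(m,cv2.convexHull(np.round(p*16).astype(np.int32)),1,cv2.LINE_8,4); return m>0
def top(t,n):
    l=silhouettes(t,n); return (l[0]["mask"],l[0]["p"]) if l else (None,0)
def fit(t,z,cams,x0):
    """fit x,y,yaw of a box to masks; cams: name->cam dict (picture just taken)"""
    ms=[(c,)+top(t,n) for n,c in cams.items()]; ms=[m for m in ms if m[2]>.4 and m[1].sum()>40]
    def cost(v):
        e=0
        for c,m,p in ms:
            h=hull(c,boxpts(*v,z)); e+=1-(h&m).sum()/max((h|m).sum(),1)
        return e/max(len(ms),1)
    best=min((minimize(cost,[x0[0],x0[1],a],method="Nelder-Mead",options=dict(initial_simplex=np.array([[x0[0],x0[1],a],[x0[0]+.02,x0[1],a],[x0[0],x0[1]+.02,a],[x0[0],x0[1],a+.4]]),xatol=2e-4,fatol=1e-4)) for a in x0[2]),key=lambda q:q.fun)
    return np.round(best.x,4),round(best.fun,3),len(ms)
def shoot(*names):
    out={}
    for n in names:
        s=telemetry.get_obs(); f=grab_frame(n); out[n]=cam(n,s); out[n]["img"]=f
    return out
E
python3 - <<'E'
from h import *
C=shoot("scene","side","wrist"); cv2.imwrite("pics/w1.png",C["wrist"]["img"])
sc,sd=C["scene"],C["side"]
print([ray(sc,p,.155).round(3) for p in[(225,212),(325,266),(275,352),(168,277)]])
print([ray(sd,p,.155).round(3) for p in[(277,153),(345,139),(403,187),(323,213)]])
print("handle",ray(sc,(312,187),.117),ray(sd,(226,213),.117))
for t,z in(("box_yellow",.125),("box_green",.125)):
    m=silhouettes(t,"scene"); e=m[0]["extent"]; x=ray(sc,e[:2],z+.03); print(t,x,m[0]["p"]); print(fit(t,z,{"scene":sc,"side":sd,"wrist":C["wrist"]},[x[0],x[1],(0,.8,1.57,-.8)]))
m,p=top("drawer_handle","scene"); print(p,m.sum())
for n in C:
    im=C[n]["img"].copy(); m,p=top("drawer",n)
    if m is not None: print(n,p,m.sum(),np.argwhere(m).min(0),np.argwhere(m).max(0))
big=np.hstack([cv2.resize(sc["img"][160:360,160:360],(400,400),interpolation=2),cv2.resize(sd["img"][110:260,205:355+50],(400,300),interpolation=2)[:, :400].copy() if 0 else cv2.resize(sd["img"][110:260,210:410],(400,400*150//200),interpolation=2).repeat(1,0)[[*range(300)]+[299]*100]])
cv2.imwrite("pics/z1.png",big)
E
```

```text
[array([ 0.735, -0.08 ,  0.155]), array([0.708, 0.217, 0.155]), array([0.943, 0.242, 0.155]), array([ 0.958, -0.071,  0.155])]
[array([0.718, 0.211, 0.155]), array([0.94 , 0.21 , 0.155]), array([ 0.959, -0.078,  0.155]), array([ 0.718, -0.097,  0.155])]
handle [0.50879668 0.04636737 0.117     ] [0.5122293  0.04157664 0.117     ]Traceback (most recent call last):
  File "<stdin>", line 8, in <module>
IndexError: list index out of range
```

View pics/w1.png

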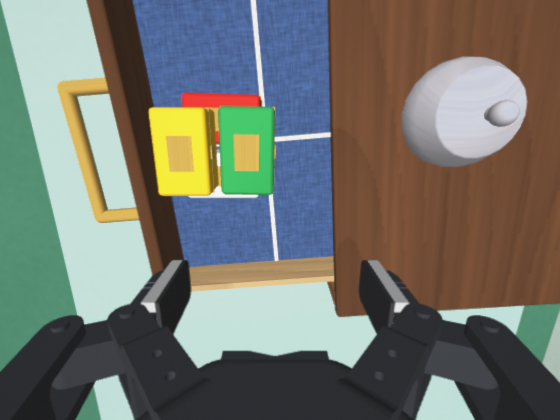

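```bash
python3 - <<'E'
from h import *
C=shoot("side","wrist"); w=C["wrist"]
for p in[(66,86),(100,218)]: print("handle end",ray(w,p,.117).round(4))
a,b=ray(w,(252,0),.089),ray(w,(276,260),.089); print("line y",a.round(4),b.round(4), np.arctan2(b[0]-a[0],a[1]-b[1]))
print("line x",[ray(w,p,.089).round(4) for p in[(270,139),(330,134)]])
print("chest edge",[ray(w,p,.155).round(4) for p in[(328,0),(338,315),(559,303)]])
for t,z,p0 in(("box_yellow",.125,(180,152)),("box_green",.125,(246,150)),("box_red",.089,(222,110)),("box_white",.089,(230,175)),("drawer_handle",.1,(85,150)),("drawer",.1,(200,150))):
    x=ray(w,p0,z+.036); print(t,x.round(3))
    for n in C:
        l=silhouettes(t,n); print("  ",n,[(round(q["p"],2),np.round(q["extent"],1).tolist()) for q in l[:2]])
    if "yell" in t or "green" in t: print(fit(t,z,C,[x[0],x[1],(1.57,)]))
E
```

```text
handle end [0.5059 0.1008 0.117 ]
handle end [ 0.5126 -0.0128  0.117 ]
line y [0.6566 0.1703 0.089 ] [ 0.6771 -0.0711  0.089 ] 0.08444357324051678
line x [array([0.6711, 0.0574, 0.089 ]), array([0.7283, 0.062 , 0.089 ])]
chest edge [array([0.7098, 0.1485, 0.155 ]), array([ 0.732 , -0.0911,  0.155 ]), array([ 0.9214, -0.0773,  0.155 ])]
box_yellow [0.607 0.053 0.161]
   side [(0.75, [260.2, 197.8, 25.5, 19.7])]
   wrist [(0.95, [182.6, 152.8, 73.9, 91.9])]
(array([0.6075, 0.0519, 1.4982]), np.float64(0.116), 2)
box_green [0.655 0.055 0.161]
   side [(0.76, [276.0, 191.0, 21.0, 26.2]), (0.7, [325.0, 164.8, 28.6, 26.5])]
   wrist [(0.86, [245.2, 148.7, 55.1, 89.4]), (0.5, [182.9, 152.2, 72.4, 88.9])]
(array([0.6558, 0.0517, 1.5426]), np.float64(0.089), 2)
box_red [0.633 0.083 0.125]
   side []
   wrist []
box_white [0.637 0.029 0.125]
   side [(0.71, [272.0, 213.4, 27.4, 19.1])]
   wrist [(0.72, [246.8, 150.3, 56.1, 93.3]), (0.55, [225.3, 172.4, 70.2, 47.8])]
drawer_handle [0.523 0.052 0.136]
   side [(0.73, [271.0, 207.7, 107.7, 91.2])]
   wrist [(0.83, [197.5, 146.5, 279.2, 293.0])]
drawer [0.615 0.052 0.136]
   side [(0.59, [273.3, 208.1, 109.8, 89.9])]
   wrist [(0.56, [197.1, 145.8, 275.4, 291.5])]
```

Emit:
apply_moves(moves=[[0, 0, -0.79, 0, -0.01, 0, -0.06], [0, 0, 0, 0.01, -0.027, 0, -0.06], [0, 0, 0, 0.01, -0.027, 0, -0.06], [0, 0, 0, 0.01, -0.027, 0, -0.06], [0, 0, 0, 0.01, -0.027, 0.01, -0.06], [0, 0, 0, 0.01, -0.027, 0.02, -0.06], [0, 0, 0, 0.007, -0.016, 0.02, -0.06], [0, 0, 0, 0, 0, 0.0, -0.06]])

```text
clock: 1.92
tcp_pos: [0.5039, 0.0451, 0.178]
orientation: [-2.121, -2.31, 0.009]
contact_force: [-0.5, -0.2, -0.7]
grip_width: 0.0401
gripper_force: 0.0
```

```bash
python3 - <<'E'
from h import *
C=shoot("wrist"); w=C["wrist"]; s=telemetry.get_obs(); print(s["tcp_pos"],s["orientation"],s["grip_width"],s["clock"])
cv2.imwrite("pics/w2.png",w["img"])
hsv=cv2.cvtColor(w["img"],cv2.COLOR_BGR2HSV)
E
```

```text
[0.50702613 0.04467123 0.17989182] [-2.1239543  -2.31136568  0.00495017] 0.04032141600706191 1.9667
```

View pics/w2.png

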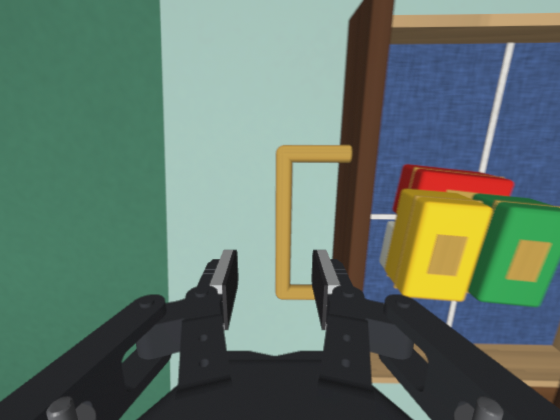

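```bash
python3 - <<'E'
from h import *
C=shoot("wrist"); w=C["wrist"]; s=telemetry.get_obs()
e=[ray(w,p,.117) for p in[(285,154),(283,291)]]; print(np.round(e,4)); d=e[0]-e[1]; m=(e[0]+e[1])/2
print("len",np.linalg.norm(d),"yaw",-np.arctan2(d[0],d[1]))
T=R.from_rotvec(s["orientation"]).as_matrix(); g=m-s["tcp_pos"]-[0,0,.021]; print("mid",m,"tool delta",T.T@g)
print("mid floor", [ray(w,p,.089).round(4) for p in [(372,217),(396,217),(512,45),(452,310)]])
E
```

```text
[[ 0.5103  0.0976  0.117 ]
 [ 0.5191 -0.0126  0.117 ]]
len 0.11048907387619768 yaw 0.08040326115955658
mid [0.51470937 0.04250955 0.117     ] tool delta [-0.00232303  0.00511865  0.08526475]
mid floor [array([0.5901, 0.0479, 0.089 ]), array([0.6103, 0.0496, 0.089 ]), array([0.664 , 0.1833, 0.089 ]), array([ 0.6811, -0.0368,  0.089 ])]
```

Emit:
apply_moves(moves=[[0, 0, 0, -0.002, 0.004, 0.02, -0.06], [0, 0, 0, 0, 0, 0.025, -0.06], [0, 0, 0, 0, 0, 0.025, -0.06], [0, 0, 0, 0, 0, 0.013, -0.06], [0, 0, 0, 0, 0, 0, -0.9], [0, 0, 0, 0, 0, 0, -0.9], [0, 0, 0, 0, 0, 0, -0.9], [0, 0, 0, 0, 0, 0, -0.9]], grip_force=40)

```text
clock: 2.68
tcp_pos: [0.5157, 0.0423, 0.099]
orientation: [2.127, 2.309, 0.003]
contact_force: [1.8, -0.9, 0.5]
grip_width: 0.0104
gripper_force: 39.0
```

Emit:
apply_moves(moves=[[0, 0, 0, 0, -0.001, 0, -0.9], [0, 0, 0, 0, -0.003, 0, -0.9], [0, 0, 0, 0, -0.005, 0, -0.9], [0, 0, 0, 0, -0.007, 0, -0.9], [0, 0, 0, 0, -0.007, 0, -0.9], [0, 0, 0, 0, -0.007, 0, -0.9], [0, 0, 0, 0, -0.006, 0, -0.9], [0, 0, 0, 0, -0.004, 0, -0.9]])

```text
clock: 3.35
tcp_pos: [0.4736, 0.0389, 0.099]
orientation: [2.127, 2.31, 0.001]
contact_force: [1.2, -3.1, 5.7]
grip_width: 0.0105
gripper_force: 39.7
```

Emit:
apply_moves(moves=[[0, 0, 0, 0, -0.002, 0, -0.9], [0, 0, 0, 0, -0.002, 0, -0.9], [0, 0, 0, 0, -0.002, 0, -0.9], [0, 0, 0, 0, -0.002, 0, -0.9], [0, 0, 0, 0, -0.002, 0, -0.9], [0, 0, 0, 0, -0.002, 0, -0.9], [0, 0, 0, 0, -0.002, 0, -0.9], [0, 0, 0, 0, 0, 0, -0.9]])

```text
clock: 4.02
tcp_pos: [0.4613, 0.0379, 0.099]
orientation: [2.126, 2.309, 0.004]
contact_force: [6.1, -2.8, 2.0]
grip_width: 0.0105
gripper_force: 39.5
```

Emit:
apply_moves(moves=[[0, 0, 0, 0, -0.002, 0, -0.9], [0, 0, 0, 0, -0.002, 0, -0.9], [0, 0, 0, 0, -0.002, 0, -0.9], [0, 0, 0, 0, 0, 0, -0.9], [0, 0, 0, 0, 0, 0, -0.9], [0, 0, 0, 0, 0, 0, -0.9], [0, 0, 0, 0, 0, 0, -0.9], [0, 0, 0, 0, 0, 0, -0.9]])

```text
clock: 4.68
tcp_pos: [0.4612, 0.0379, 0.0992]
orientation: [2.122, 2.303, 0.018]
contact_force: [24.5, -2.6, -21.8]
grip_width: 0.0107
gripper_force: 39.3
```

Emit:
apply_moves(moves=[[0, 0, 0, 0, 0.006, 0, -0.9], [0, 0, 0, 0, 0, 0, -0.06], [0, 0, 0, 0, 0, 0, -0.06], [0, 0, 0, 0, 0, -0.025, -0.06], [0, 0, 0, 0, 0, -0.03, 0.4], [0, 0, 0, 0, 0, -0.03, 1], [0, 0, 0, 0, 0.03, -0.02, 1], [0, 0, 0, 0, 0.03, 0, 1]])

```text
clock: 5.35
tcp_pos: [0.5205, 0.0438, 0.2074]
orientation: [2.125, 2.31, 0.007]
contact_force: [1.6, 1.0, 1.3]
grip_width: 0.0848
gripper_force: 0.0
```

Emit:
apply_moves(moves=[[0, 0, -1, 0, 0.03, 0, 1], [0, 0, -1, 0, 0.03, 0, 1], [0, 0, -1, 0, 0, 0, 1], [0, 0, -1, 0, 0, 0, 1], [0, 0, -1, 0, 0, 0, 1], [0, 0, -1, 0, 0, 0, 1], [0, 0, -1, 0, 0, 0, 1], [0, 0, -1, 0, 0, 0, 1]])

```text
clock: 6.02
tcp_pos: [0.5773, 0.0516, 0.2024]
orientation: [-0.994, -2.977, 0.002]
contact_force: [0.1, 0.5, -0.0]
grip_width: 0.0855
gripper_force: 0.0
```

Emit:
apply_moves(moves=[[0, 0, -1, 0, 0, 0, 1], [0, 0, -1, 0, 0, 0, 1], [0, 0, -1, 0, 0, 0, 1], [0, 0, -1, 0, 0, 0, 1], [0, 0, -1, 0, 0, 0, 1], [0, 0, -1, 0, 0, 0, 1], [0, 0, -1, 0, 0, 0, 1], [0, 0, 0, 0, 0, 0, 1]])

```text
clock: 6.68
tcp_pos: [0.5775, 0.0515, 0.2025]
orientation: [0.137, -3.136, -0.0]
contact_force: [0.2, -1.0, -0.8]
grip_width: 0.0858
gripper_force: 0.0
```

```bash
python3 - <<'E'
from h import *
C=shoot("side","scene","wrist"); w=C["wrist"]; s=telemetry.get_obs(); print(s["tcp_pos"],s["joints"],s["clock"])
cv2.imwrite("pics/w3.png",w["img"])
for t in("yellow","green"):
    for k in(("wrist",),("wrist","side"),("wrist","side","scene")): print(t,k,fit("box_"+t,.125,{n:C[n] for n in k},[.585 if t=="green" else .55,.05,(1.65,)] if t=="yellow" else [.61,.05,(1.65,)]))
E
```

```text
[0.57839631 0.05138077 0.20287999] [ 0.06100044  0.37341096 -0.3253263   1.79735008  0.13918992  0.99454816
  1.33117648] 6.8333
yellow ('wrist',) (array([0.56  , 0.0482, 1.5503]), np.float64(0.079), 1)
yellow ('wrist', 'side') (array([0.5591, 0.0475, 1.5908]), np.float64(0.532), 2)
yellow ('wrist', 'side', 'scene') (array([0.5589, 0.0472, 1.5685]), np.float64(0.432), 3)
green ('wrist',) (array([0.6078, 0.0486, 1.5951]), np.float64(0.143), 1)
green ('wrist', 'side') (array([0.6081, 0.0479, 1.4287]), np.float64(0.168), 2)
green ('wrist', 'side', 'scene') (array([0.6065, 0.0487, 1.4925]), np.float64(0.166), 3)
```

View pics/w3.png

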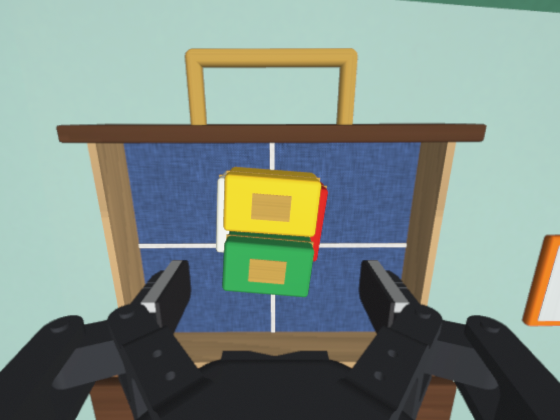

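Emit:
apply_moves(moves=[[0, 0, 0, -0.015, -0.003, 0, 1], [0, 0, 0, -0.014, -0.002, 0.01, 1], [0, 0, 0.75, 0, 0, 0.02, 1], [0, 0, 0, 0, 0, 0.025, 1], [0, 0, 0, 0, 0, 0.021, 1], [0, 0, 0, 0, 0, 0, 1], [0, 0, 0, 0, 0, 0, 0], [0, 0, 0, 0, 0, 0, 0]], grip_force=30)

```text
clock: 8.1
tcp_pos: [0.6095, 0.0488, 0.1286]
orientation: [-0.006, 3.14, 0.001]
contact_force: [-0.2, 0.5, 4.7]
grip_width: 0.0643
gripper_force: 5.1
```

```bash
python3 - <<'E'
from h import *
s=telemetry.get_obs(); print(s["tcp_pos"],s["orientation"],s["grip_width"],s["gripper_force"])
s2=dict(s); s2["tcp_pos"]=np.array([.57839,.05138,.20288]); s2["orientation"]=np.array([.137,-3.137,0])
w=cam("wrist",s2)
for p in[(272,245),(272,143),(272,331),(139,245),(407,244)]: print(p,ray(w,p,.089).round(4))
# boxes edges at floor-level for white/red ends
print("white",[ray(w,p,.125).round(4) for p in[(220,177),(219,250)]],"red",[ray(w,p,.125).round(4) for p in[(326,186),(317,258)]])
E
```

```text
[0.60947873 0.04884969 0.12855767] [-6.46495776e-03  3.13996636e+00  5.53656328e-04] 0.06426498331324852 5.107225701212883
(272, 245) [0.6196 0.0532 0.089 ]
(272, 143) [0.5237 0.045  0.089 ]
(272, 331) [0.7187 0.0616 0.089 ]
(139, 245) [ 0.6307 -0.0743  0.089 ]
(407, 244) [0.6071 0.1822 0.089 ]
white [array([0.5499, 0.0073, 0.125 ]), array([0.6117, 0.0085, 0.125 ])] red [array([0.5498, 0.0897, 0.125 ]), array([0.6119, 0.0908, 0.125 ])]
```

Emit:
apply_moves(moves=[[0, 0, 0, 0, 0, 0, 0], [0, 0, 0, 0, 0, 0, 0], [0, 0, 0, 0, 0, -0.015, 0], [0, 0, 0, 0, 0, -0.03, 0], [0, 0, 0, -0.018, 0.024, -0.01, 0], [0, 0, 0, -0.018, 0.024, 0, 0], [0, 0, 0, -0.018, 0.024, 0, 0], [0, 0, -0.86, 0, 0, 0, 0]])

```text
clock: 8.77
tcp_pos: [0.6647, 0.1283, 0.184]
orientation: [-0.156, 3.133, 0.008]
contact_force: [0.2, 1.6, -0.2]
grip_width: 0.0638
gripper_force: 33.5
```

Emit:
apply_moves(moves=[[0, 0, 0, 0, 0, 0.015, 0], [0, 0, 0, 0, 0, 0.03, 0], [0, 0, 0, 0, 0, 0.025, 0], [0, 0, 0, 0, 0, 0.01, 0], [0, 0, 0, 0, 0, 0, 0], [0, 0, 0, 0, 0, 0, 0], [0, 0, 0, 0, 0, 0, 0], [0, 0, 0, 0, 0, 0, 0]])

```text
clock: 9.43
tcp_pos: [0.6637, 0.1213, 0.1045]
orientation: [-0.148, 3.135, 0.001]
contact_force: [0.1, 0.7, -1.2]
grip_width: 0.0635
gripper_force: 33.5
```

Emit:
apply_moves(moves=[[0, 0, 0, 0, 0, 0.006, 0], [0, 0, 0, 0, 0, 0.005, 0], [0, 0, 0, 0, 0, 0, 0], [0, 0, 0, 0, 0, 0, 0.76], [0, 0, 0, 0, 0, 0, 0.76], [0, 0, 0, 0, 0, 0, 0.76], [0, 0, 0, 0, 0, -0.03, 0.76], [0, 0, 0, 0, 0, -0.04, 0.76]])

```text
clock: 10.1
tcp_pos: [0.6592, 0.12, 0.1577]
orientation: [0.148, -3.129, 0.002]
contact_force: [0.8, -0.2, 1.0]
grip_width: 0.0752
gripper_force: 0.0
```

Emit:
apply_moves(moves=[[0, 0, 0, 0, 0, -0.04, 1], [0, 0, 0, 0.036, -0.022, 0, 1], [0, 0, 0, 0.036, -0.022, 0, 1], [0, 0, 0, 0.029, -0.022, 0, 1], [0, 0, 0, 0, 0, 0, 1], [0, 0, 0, 0, 0, 0, 1], [0, 0, 0, 0, 0, 0, 1], [0, 0, 0, 0, 0, 0, 1]])

```text
clock: 10.77
tcp_pos: [0.5697, 0.0475, 0.2014]
orientation: [-0.15, 3.137, 0.001]
contact_force: [-0.5, -0.0, -1.1]
grip_width: 0.085
gripper_force: 0.0
```

```bash
cat >> h.py <<'E'
MID=np.array([.6195,.053]); YAW=.086
Rd=np.array([[np.cos(YAW),np.sin(YAW)],[-np.sin(YAW),np.cos(YAW)]])
def dr(x,y,a=0): return (Rd@(np.array([x,y])-MID)*1000).round(1), round(np.degrees(a-YAW),1)
def todelta(s,goal):
    """tool-frame shift to reach goal xyz and turn units about tool z for tool y at chest Y + extra"""
    T=R.from_rotvec(s["orientation"]).as_matrix(); return (T.T@(np.array(goal)-s["tcp_pos"])).round(4), "tool y yaw deg",np.degrees(np.arctan2(T[1,1],T[0,1])).round(1)
E
python3 - <<'E'
from h import *
C=shoot("wrist"); w=C["wrist"]; s=telemetry.get_obs(); print(s["tcp_pos"],s["clock"])
cv2.imwrite("pics/w4.png",w["img"])
for t,z,x0 in(("yellow",.125,(.5595,.048,(1.6,))),("green",.089,(.664,.121,(1.65,))),("red",.089,(.581,.07,(.02,))),("white",.089,(.581,.028,(.02,)))):
    f=fit("box_"+t,z,C,x0); print(t,f,dr(*f[0]))
E
```

```text
[0.56964527 0.04757033 0.20128817] 10.8167
yellow (array([0.5598, 0.0474, 1.5249]), np.float64(0.079), 1) (array([-60. ,  -0.5]), np.float64(82.4))
green (array([0.6628, 0.1156, 1.7653]), np.float64(0.253), 1) (array([48.5, 58.6]), np.float64(96.2))
red (array([ 0.5856,  0.0718, -0.0238]), np.float64(0.7), 1) (array([-32.2,  21.6]), np.float64(-6.3))
white (array([0.585 , 0.0248, 0.0402]), np.float64(0.674), 1) (array([-36.8, -25.1]), np.float64(-2.6))
```

View pics/w4.png

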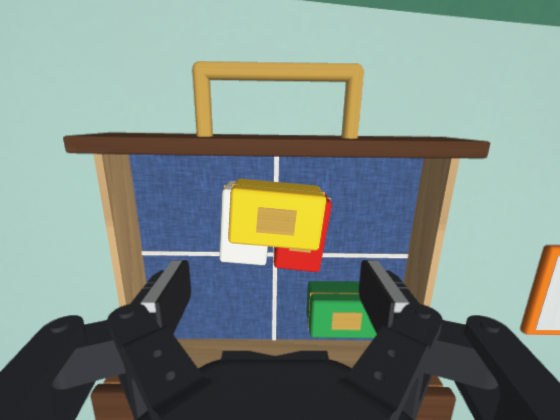

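Emit:
apply_moves(moves=[[0, 0, 0, 0.009, 0.001, 0, 1], [0, 0, 1, 0, 0, 0.01, 1], [0, 0, 0, 0, 0, 0.02, 1], [0, 0, 0, 0, 0, 0.025, 1], [0, 0, 0, 0, 0, 0.018, 1], [0, 0, 0, 0, 0, 0, 0], [0, 0, 0, 0, 0, 0, 0], [0, 0, 0, 0, 0, 0, 0]])

```text
clock: 11.68
tcp_pos: [0.5602, 0.0467, 0.1294]
orientation: [0.016, 3.14, 0.001]
contact_force: [0.8, -0.6, 0.2]
grip_width: 0.0631
gripper_force: 33.9
```

Emit:
apply_moves(moves=[[0, 0, 0, 0, 0, 0, 0], [0, 0, 0, 0, 0, -0.015, 0], [0, 0, 0, 0, 0, -0.03, 0], [0, 0, 0, 0, 0, -0.01, 0], [0, 0, 0, 0, 0, 0, 0], [0, 0, 0, 0, 0, 0, 0], [0, 0, 0, 0, 0, 0, 0], [0, 0, 0, 0, 0, 0, 0]])

```text
clock: 12.35
tcp_pos: [0.5589, 0.0462, 0.182]
orientation: [-0.016, -3.139, 0.001]
contact_force: [-0.2, -0.3, -1.1]
grip_width: 0.0639
gripper_force: 34.0
```

Emit:
apply_moves(moves=[[0, 0, 0, -0.029, -0.013, 0, 0], [0, 0, 0, -0.029, -0.013, 0, 0], [0, 0, 0, -0.029, -0.013, 0, 0], [0, 0, 0, -0.029, -0.013, 0, 0], [0, 0, -0.92, 0, 0, 0, 0], [0, 0, 0, 0, 0, 0.02, 0], [0, 0, 0, 0, 0, 0.03, 0], [0, 0, 0, 0, 0, 0.02, 0]])

```text
clock: 13.02
tcp_pos: [0.6739, -0.007, 0.1098]
orientation: [0.135, -3.135, -0.0]
contact_force: [-1.2, -0.1, -1.6]
grip_width: 0.0636
gripper_force: 34.0
```

Emit:
apply_moves(moves=[[0, 0, 0, 0, 0, 0.005, 0], [0, 0, 0, 0, 0, 0, 0], [0, 0, 0, 0, 0, 0, 0], [0, 0, 0, 0, 0, 0, 0], [0, 0, 0, 0, 0, 0, 0], [0, 0, 0, 0, 0, 0, 0], [0, 0, 0, 0, 0, 0, 0], [0, 0, 0, 0, 0, 0, 0]])

```text
clock: 13.68
tcp_pos: [0.6755, -0.0068, 0.1089]
orientation: [-0.135, 3.138, -0.0]
contact_force: [0.2, -0.3, -0.6]
grip_width: 0.0632
gripper_force: 34.0
```

Emit:
apply_moves(moves=[[0, 0, 0, 0, 0, 0.01, 0], [0, 0, 0, 0, 0, 0.0055, 0], [0, 0, 0, 0, 0, 0, 0], [0, 0, 0, 0, 0, 0, 0.76], [0, 0, 0, 0, 0, 0, 0.76], [0, 0, 0, 0, 0, 0, 0.76], [0, 0, 0, 0, 0, -0.03, 0.76], [0, 0, 0, 0, 0, -0.04, 0.76]])

```text
clock: 14.35
tcp_pos: [0.6722, -0.0071, 0.1593]
orientation: [0.135, -3.13, -0.0]
contact_force: [1.5, -0.6, 0.1]
grip_width: 0.0751
gripper_force: 0.0
```

Emit:
apply_moves(moves=[[0, 0, 0, 0, 0, -0.04, 1], [0, 0, 0, 0.029, 0.021, 0, 1], [0, 0, 0, 0.029, 0.021, 0, 1], [0, 0, 0, 0.029, 0.021, 0, 1], [0, 0, 1, 0, 0, 0, 0.9], [0, 0, 1, 0, 0, 0, 0.9], [0, 0, 1, 0, 0, 0, 0.9], [0, 0, 1, 0, 0, 0, 0.9]])

```text
clock: 15.02
tcp_pos: [0.5829, 0.0486, 0.203]
orientation: [0.528, 3.097, -0.0]
contact_force: [0.2, -0.2, 0.6]
grip_width: 0.0809
gripper_force: 0.0
```

Emit:
apply_moves(moves=[[0, 0, 1, 0, 0, 0, 0.9], [0, 0, 1, 0, 0, 0, 0.9], [0, 0, 1, 0, 0, 0, 0.9], [0, 0, 1, 0, 0, 0, 0.9], [0, 0, 1, 0, 0, 0, 0.9], [0, 0, 1, 0, 0, 0, 0.9], [0, 0, 1, 0, 0, 0, 0.9], [0, 0, 1, 0, 0, 0, 0.9]])

```text
clock: 15.68
tcp_pos: [0.583, 0.0486, 0.2027]
orientation: [-1.742, -2.614, 0.0]
contact_force: [-0.5, 1.5, 0.6]
grip_width: 0.0814
gripper_force: 0.0
```

Emit:
apply_moves(moves=[[0, 0, 1, 0, 0, 0, 0.9], [0, 0, 1, 0, 0, 0, 0.9], [0, 0, 1, 0, 0, 0, 0.9], [0, 0, 0.6, 0, 0, 0, 0.9], [0, 0, 0, 0, 0, 0, 0.9], [0, 0, 0, 0, 0, 0, 0.9], [0, 0, 0, 0, 0, 0, 0.9], [0, 0, 0, 0, 0, 0, 0.9]])

```text
clock: 16.35
tcp_pos: [0.5831, 0.0485, 0.2028]
orientation: [-2.194, -2.248, -0.0]
contact_force: [0.1, -0.1, -0.6]
grip_width: 0.0811
gripper_force: 0.0
```

```bash
python3 - <<'E'
from h import *
C=shoot("wrist","scene","side"); s=telemetry.get_obs(); print(s["tcp_pos"],s["clock"])
cv2.imwrite("pics/w5.png",C["wrist"]["img"])
for t,x0 in(("yellow",(.674,-.007,(1.65,))),("green",(.664,.121,(1.65,))),("red",(.581,.07,(.02,))),("white",(.581,.028,(.02,)))):
  for k in (["wrist"],["scene","side"]):
    f=fit("box_"+t,.089,{n:C[n] for n in k},x0); print(t,k,f,dr(*f[0]),todelta(s,[*f[0][:2],.091]))
E
```

```text
[0.58313005 0.04848956 0.2028021 ] 16.5
yellow ['wrist'] (array([ 0.6757, -0.0061,  1.7181]), np.float64(0.529), 1) (array([ 50.9, -63.7]), np.float64(93.5)) (array([-0.0568,  0.0913,  0.1118]), 'tool y yaw deg', np.float64(1.4))
yellow ['scene', 'side'] (array([ 0.6768, -0.0073,  1.6195]), np.float64(0.173), 2) (array([ 51.9, -65. ]), np.float64(87.9)) (array([-0.058 ,  0.0923,  0.1118]), 'tool y yaw deg', np.float64(1.4))
green ['wrist'] (array([0.6607, 0.1212, 1.6638]), np.float64(0.062), 1) (array([46.9, 64.4]), np.float64(90.4)) (array([0.0709, 0.0793, 0.1118]), 'tool y yaw deg', np.float64(1.4))
green ['scene', 'side'] (array([0.6606, 0.1183, 1.6573]), np.float64(0.141), 2) (array([46.6, 61.5]), np.float64(90.0)) (array([0.068 , 0.0791, 0.1118]), 'tool y yaw deg', np.float64(1.4))
red ['wrist'] (array([ 0.5841,  0.0711, -0.0294]), np.float64(0.061), 1) (array([-33.7,  21.1]), np.float64(-6.6)) (array([0.0226, 0.0015, 0.1118]), 'tool y yaw deg', np.float64(1.4))
red ['scene', 'side'] (array([0.5811, 0.0706, 0.0312]), np.float64(0.311), 2) (array([-36.7,  20.8]), np.float64(-3.1)) (array([ 0.0221, -0.0015,  0.1118]), 'tool y yaw deg', np.float64(1.4))
white ['wrist'] (array([0.5825, 0.023 , 0.0233]), np.float64(0.111), 1) (array([-39.4, -26.7]), np.float64(-3.6)) (array([-0.0255, -0.0012,  0.1118]), 'tool y yaw deg', np.float64(1.4))
white ['scene', 'side'] (array([0.5826, 0.0229, 0.0656]), np.float64(0.206), 2) (array([-39.3, -26.8]), np.float64(-1.2)) (array([-0.0256, -0.0011,  0.1118]), 'tool y yaw deg', np.float64(1.4))
```

View pics/w5.png

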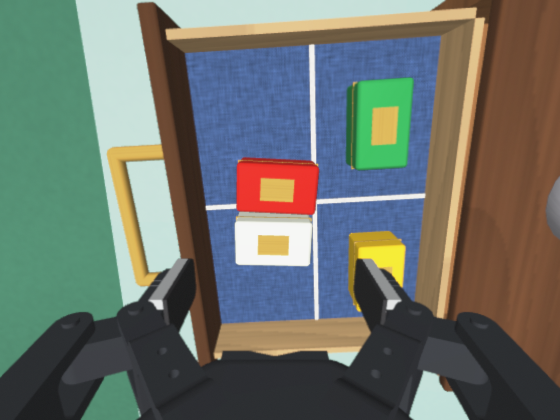

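Emit:
apply_moves(moves=[[0, 0, -0.1, -0.0255, 0.001, 0.01, 0.9], [0, 0, 0, 0, 0, 0.03, 0.9], [0, 0, 0, 0, 0, 0.03, 0.9], [0, 0, 0, 0, 0, 0.025, 0.9], [0, 0, 0, 0, 0, 0.015, 0.9], [0, 0, 0, 0, 0, 0, 0.9], [0, 0, 0, 0, 0, 0, 0], [0, 0, 0, 0, 0, 0, 0]])

```text
clock: 17.77
tcp_pos: [0.5856, 0.0231, 0.094]
orientation: [2.183, 2.258, 0.002]
contact_force: [-0.2, 0.1, 0.2]
grip_width: 0.0632
gripper_force: 34.0
```

Emit:
apply_moves(moves=[[0, 0, 0, 0, 0, 0, 0], [0, 0, 0, 0, 0, 0, 0], [0, 0, 0, 0, 0, -0.015, 0], [0, 0, 0, 0, 0, -0.03, 0], [0, 0, 0, 0, 0, -0.035, 0], [0, 0, 0, 0, 0, -0.01, 0], [0, 0, 0, 0, 0, 0, 0], [0, 0, 0, 0, 0, 0, 0]])

```text
clock: 18.43
tcp_pos: [0.585, 0.0231, 0.1835]
orientation: [2.183, 2.258, 0.002]
contact_force: [0.0, 0.3, -1.5]
grip_width: 0.0638
gripper_force: 34.2
```

Emit:
apply_moves(moves=[[0, 0, 0, -0.019, -0.0055, 0, 0], [0, 0, 0, -0.019, -0.0055, 0, 0], [0, 0, -1, 0, 0, 0, 0], [0, 0, -1, 0, 0, 0, 0], [0, 0, -1, 0, 0, 0, 0], [0, 0, -1, 0, 0, 0, 0], [0, 0, -1, 0, 0, 0, 0], [0, 0, -1, 0, 0, 0, 0]])

```text
clock: 19.1
tcp_pos: [0.5737, -0.0153, 0.1807]
orientation: [-1.37, -2.824, 0.002]
contact_force: [0.7, -0.3, -0.9]
grip_width: 0.0637
gripper_force: 34.1
```

Emit:
apply_moves(moves=[[0, 0, -1, 0, 0, 0, 0], [0, 0, -1, 0, 0, 0, 0], [0, 0, -1, 0, 0, 0, 0], [0, 0, -1, 0, 0, 0, 0], [0, 0, -1, 0, 0, 0, 0], [0, 0, -1, 0, 0, 0, 0], [0, 0, -1, 0, 0, 0, 0], [0, 0, -1, 0, 0, 0, 0]])

```text
clock: 19.77
tcp_pos: [0.5737, -0.0153, 0.1807]
orientation: [-0.103, -3.136, -0.0]
contact_force: [0.3, 0.4, -0.9]
grip_width: 0.0637
gripper_force: 34.1
```

Emit:
apply_moves(moves=[[0, 0, -1, 0, 0, 0, 0], [0, 0, -0.5, 0, 0, 0, 0], [0, 0, 0, 0, 0, 0.02, 0], [0, 0, 0, 0, 0, 0.03, 0], [0, 0, 0, 0, 0, 0.02, 0], [0, 0, 0, 0, 0, 0.005, 0], [0, 0, 0, 0, 0, 0, 0], [0, 0, 0, 0, 0, 0, 0]])

```text
clock: 20.43
tcp_pos: [0.5749, -0.0151, 0.1076]
orientation: [0.135, -3.138, -0.001]
contact_force: [0.5, -0.1, 0.3]
grip_width: 0.0635
gripper_force: 34.1
```

Emit:
apply_moves(moves=[[0, 0, 0, 0, 0, 0.008, 0], [0, 0, 0, 0, 0, 0.0055, 0], [0, 0, 0, 0, 0, 0, 0], [0, 0, 0, 0, 0, 0, 0.76], [0, 0, 0, 0, 0, 0, 0.76], [0, 0, 0, 0, 0, 0, 0.76], [0, 0, 0, 0, 0, -0.03, 0.76], [0, 0, 0, 0, 0, -0.04, 0.76]])

```text
clock: 21.1
tcp_pos: [0.5724, -0.0155, 0.1622]
orientation: [0.135, -3.132, -0.001]
contact_force: [1.3, 0.1, -0.1]
grip_width: 0.0748
gripper_force: 0.0
```

Emit:
apply_moves(moves=[[0, 0, 0, 0, 0, -0.04, 0.9], [0, 0, 0, -0.0055, 0.028, 0, 0.9], [0, 0, 0, -0.0055, 0.028, 0, 0.9], [0, 0, 0, -0.0055, 0.029, 0, 0.9], [0, 0, 1, 0, 0, 0, 0.9], [0, 0, 1, 0, 0, 0, 0.9], [0, 0, 1, 0, 0, 0, 0.9], [0, 0, 1, 0, 0, 0, 0.9]])

```text
clock: 21.77
tcp_pos: [0.5842, 0.0711, 0.2047]
orientation: [0.528, 3.096, 0.0]
contact_force: [0.8, 0.9, -0.2]
grip_width: 0.081
gripper_force: 0.0
```

Emit:
apply_moves(moves=[[0, 0, 1, 0, 0, 0, 0.9], [0, 0, 1, 0, 0, 0, 0.9], [0, 0, 1, 0, 0, 0, 0.9], [0, 0, 1, 0, 0, 0, 0.9], [0, 0, 1, 0, 0, 0, 0.9], [0, 0, 1, 0, 0, 0, 0.9], [0, 0, 1, 0, 0, 0, 0.9], [0, 0, 1, 0, 0, 0, 0.9]])

```text
clock: 22.43
tcp_pos: [0.5842, 0.0709, 0.2047]
orientation: [1.742, 2.614, 0.001]
contact_force: [-0.3, -0.5, 0.1]
grip_width: 0.0814
gripper_force: 0.0
```

Emit:
apply_moves(moves=[[0, 0, 1, 0, 0, 0, 0.9], [0, 0, 1, 0, 0, 0, 0.9], [0, 0, 1, 0, 0, 0, 0.9], [0, 0, 0.7, 0, 0, 0, 0.9], [0, 0, 0, 0, 0, 0, 0.9], [0, 0, 0, 0, 0, 0, 0.9], [0, 0, 0, 0, 0, 0, 0.9], [0, 0, 0, 0, 0, 0, 0.9]])

```text
clock: 23.1
tcp_pos: [0.5842, 0.0708, 0.2044]
orientation: [2.206, 2.237, 0.0]
contact_force: [1.2, -0.2, 0.1]
grip_width: 0.081
gripper_force: 0.0
```

```bash
python3 - <<'E'
from h import *
C=shoot("wrist","scene","side"); s=telemetry.get_obs(); print(s["tcp_pos"],s["clock"])
cv2.imwrite("pics/w6.png",C["wrist"]["img"])
for t,x0 in(("red",(.583,.07,(.02,))),("white",(.575,-.015,(1.65,)))):
  for k in (["wrist"],["scene","side"]):
    f=fit("box_"+t,.089,{n:C[n] for n in k},x0); print(t,k,f,dr(*f[0]),todelta(s,[*f[0][:2],.092]))
E
```

```text
[0.58416746 0.07077534 0.20430657] 23.25
red ['wrist'] (array([ 0.5845,  0.0714, -0.0202]), np.float64(0.061), 1) (array([-33.3,  21.3]), np.float64(-6.1)) (array([0.0006, 0.0003, 0.1123]), 'tool y yaw deg', np.float64(0.8))
red ['scene', 'side'] (array([ 0.5846,  0.0714, -0.1191]), np.float64(0.142), 2) (array([-33.2,  21.3]), np.float64(-11.8)) (array([0.0006, 0.0004, 0.1123]), 'tool y yaw deg', np.float64(0.8))
white ['wrist'] (array([ 0.5744, -0.0144,  1.6391]), np.float64(0.117), 1) (array([-50.7, -63.3]), np.float64(89.0)) (array([-0.0851, -0.0109,  0.1123]), 'tool y yaw deg', np.float64(0.8))
white ['scene', 'side'] (array([ 0.5742, -0.016 ,  1.5334]), np.float64(0.259), 2) (array([-51.1, -64.9]), np.float64(82.9)) (array([-0.0866, -0.0111,  0.1123]), 'tool y yaw deg', np.float64(0.8))
```

Emit:
apply_moves(moves=[[0, 0, 0.2, 0, 0, 0.01, 0.9], [0, 0, 0, 0, 0, 0.03, 0.9], [0, 0, 0, 0, 0, 0.03, 0.9], [0, 0, 0, 0, 0, 0.027, 0.9], [0, 0, 0, 0, 0, 0.013, 0.9], [0, 0, 0, 0, 0, 0, 0.9], [0, 0, 0, 0, 0, 0, 0], [0, 0, 0, 0, 0, 0, 0]])

```text
clock: 24.22
tcp_pos: [0.585, 0.071, 0.0952]
orientation: [2.231, 2.211, 0.002]
contact_force: [0.1, -0.2, -1.2]
grip_width: 0.0635
gripper_force: 33.9
```

Emit:
apply_moves(moves=[[0, 0, 0, 0, 0, 0, 0], [0, 0, 0, 0, 0, 0, 0], [0, 0, 0, 0, 0, -0.015, 0], [0, 0, 0, 0, 0, -0.03, 0], [0, 0, 0, 0, 0, -0.035, 0], [0, 0, 0, 0, 0, -0.01, 0], [0, 0, 0, 0, 0, 0, 0], [0, 0, 0, 0, 0, 0, 0]])

```text
clock: 24.88
tcp_pos: [0.5844, 0.0709, 0.185]
orientation: [2.23, 2.211, 0.003]
contact_force: [-0.4, -0.4, -0.9]
grip_width: 0.0633
gripper_force: 34.0
```

Emit:
apply_moves(moves=[[0, 0, 0, 0.0205, -0.0105, 0, 0], [0, 0, 0, 0.0205, -0.0105, 0, 0], [0, 0, -1, 0, 0, 0, 0], [0, 0, -1, 0, 0, 0, 0], [0, 0, -1, 0, 0, 0, 0], [0, 0, -1, 0, 0, 0, 0], [0, 0, -1, 0, 0, 0, 0], [0, 0, -1, 0, 0, 0, 0]])

```text
clock: 25.55
tcp_pos: [0.5622, 0.1117, 0.1822]
orientation: [-1.429, -2.795, 0.003]
contact_force: [-0.2, 0.9, -1.2]
grip_width: 0.0635
gripper_force: 34.0
```

Emit:
apply_moves(moves=[[0, 0, -1, 0, 0, 0, 0], [0, 0, -1, 0, 0, 0, 0], [0, 0, -1, 0, 0, 0, 0], [0, 0, -1, 0, 0, 0, 0], [0, 0, -1, 0, 0, 0, 0], [0, 0, -1, 0, 0, 0, 0], [0, 0, -1, 0, 0, 0, 0], [0, 0, -1, 0, 0, 0, 0]])

```text
clock: 26.22
tcp_pos: [0.5622, 0.1116, 0.1822]
orientation: [-0.169, -3.134, 0.001]
contact_force: [0.7, -0.1, -1.8]
grip_width: 0.0636
gripper_force: 34.0
```

Emit:
apply_moves(moves=[[0, 0, -1, 0, 0, 0, 0], [0, 0, -0.9, 0, 0, 0, 0], [0, 0, 0, 0, 0, 0.02, 0], [0, 0, 0, 0, 0, 0.03, 0], [0, 0, 0, 0, 0, 0.02, 0], [0, 0, 0, 0, 0, 0.005, 0], [0, 0, 0, 0, 0, 0, 0], [0, 0, 0, 0, 0, 0, 0]])

```text
clock: 26.88
tcp_pos: [0.5633, 0.1121, 0.1091]
orientation: [0.135, -3.138, -0.0]
contact_force: [-0.0, 0.6, -0.5]
grip_width: 0.0634
gripper_force: 33.9
```

Emit:
apply_moves(moves=[[0, 0, 0, 0, 0, 0.008, 0], [0, 0, 0, 0, 0, 0.0055, 0], [0, 0, 0, 0, 0, 0, 0], [0, 0, 0, 0, 0, 0, 0.76], [0, 0, 0, 0, 0, 0, 0.76], [0, 0, 0, 0, 0, 0, 0.76], [0, 0, 0, 0, 0, -0.03, 0.76], [0, 0, 0, 0, 0, -0.04, 0.76]])

```text
clock: 27.55
tcp_pos: [0.5611, 0.1112, 0.1637]
orientation: [0.135, -3.132, 0.002]
contact_force: [0.3, -0.7, 0.1]
grip_width: 0.0753
gripper_force: 0.0
```

Emit:
apply_moves(moves=[[0, 0, 0, 0, 0, -0.04, 0.76], [0, 0, 0, 0.0266, -0.016, 0, 0.4], [0, 0, 0, 0.0266, -0.016, 0, 0], [0, 0, 0, 0.0266, -0.016, 0, -0.06], [0, 0, 0, 0.0266, -0.016, 0, -0.06], [0, 0, 0, 0, 0, 0, -0.06], [0, 0, 0, 0, 0, 0, -0.06], [0, 0, 0, 0, 0, 0, -0.06]])

```text
clock: 28.22
tcp_pos: [0.4639, 0.0396, 0.2065]
orientation: [-0.135, 3.137, 0.001]
contact_force: [0.5, 0.1, 0.7]
grip_width: 0.0403
gripper_force: 0.0
```

```bash
python3 - <<'E'
from h import *
C=shoot("wrist","scene","side"); s=telemetry.get_obs(); print(s["tcp_pos"],s["clock"])
cv2.imwrite("pics/w7.png",C["wrist"]["img"])
for t,x0 in(("red",(.564,.112,(1.65,))),("white",(.575,-.015,(1.65,))),("yellow",(.674,-.007,(1.65,))),("green",(.664,.121,(1.65,)))):
    f=fit("box_"+t,.089,C,x0); print(t,f,dr(*f[0]))
print(todelta(s,[.4631,.0395,.098]))
E
```

```text
[0.46396494 0.04006853 0.20600405] 28.3667
red (array([0.5649, 0.1115, 1.5727]), np.float64(0.387), 3) (array([-49.4,  63. ]), np.float64(85.2))
white (array([ 0.5707, -0.0143,  1.6438]), np.float64(0.072), 1) (array([-54.4, -62.9]), np.float64(89.3))
yellow (array([ 0.6751, -0.0064,  1.6072]), np.float64(0.155), 2) (array([ 50.3, -64. ]), np.float64(87.2))
green (array([0.6618, 0.1187, 1.5684]), np.float64(0.119), 2) (array([47.8, 61.8]), np.float64(84.9))
(array([ 0.001 , -0.0006,  0.108 ]), 'tool y yaw deg', np.float64(95.0))
```

View pics/w7.png

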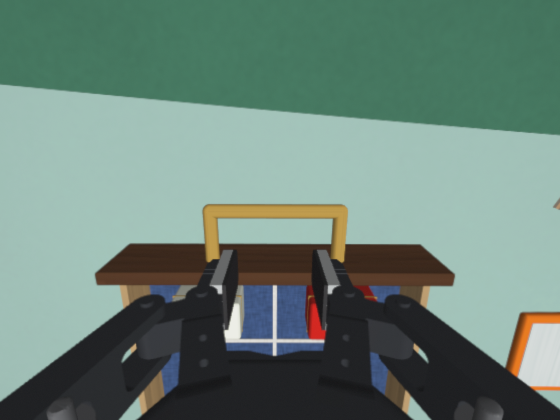

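Emit:
apply_moves(moves=[[0, 0, 1, 0, 0, 0, -0.06], [0, 0, 1, 0, 0, 0, -0.06], [0, 0, 1, 0, 0, 0, -0.06], [0, 0, 1, 0, 0, 0, -0.06], [0, 0, 1, 0, 0, 0, -0.06], [0, 0, 1, 0, 0, 0, -0.06], [0, 0, 1, 0, 0, 0, -0.06], [0, 0, 1, 0, 0, 0, -0.06]])

```text
clock: 29.63
tcp_pos: [0.463, 0.0391, 0.2059]
orientation: [1.161, 2.919, 0.0]
contact_force: [-0.0, -0.1, -0.6]
grip_width: 0.0402
gripper_force: 0.0
```

Emit:
apply_moves(moves=[[0, 0, 1, 0, 0, 0, -0.06], [0, 0, 1, 0, 0, 0, -0.06], [0, 0, 1, 0, 0, 0, -0.06], [0, 0, 1, 0, 0, 0, -0.06], [0, 0, 1, 0, 0, 0, -0.06], [0, 0, 1, 0, 0, 0, -0.06], [0, 0, 1, 0, 0, 0, -0.06], [0, 0, 0, 0, 0, 0, -0.06]])

```text
clock: 30.3
tcp_pos: [0.463, 0.0391, 0.2058]
orientation: [2.128, 2.311, 0.0]
contact_force: [-0.7, 0.9, 0.1]
grip_width: 0.04
gripper_force: 0.0
```

```bash
python3 - <<'E'
from h import *
s0=dict(orientation=np.array([-.137,3.138,0]),tcp_pos=np.array([.46396,.04007,.206])); w=cam("wrist",s0)
print([ray(w,p,.117).round(4) for p in[(208,211),(275,211),(342,211)]])
s=telemetry.get_obs(); print(s["tcp_pos"],todelta(s,[.4631,.0395,.098]))
E
```

```text
[array([ 0.4668, -0.0152,  0.117 ]), array([0.4619, 0.0409, 0.117 ]), array([0.457 , 0.0969, 0.117 ])]
[0.46299126 0.03911089 0.20583766] (array([4.000e-04, 1.000e-04, 1.078e-01]), 'tool y yaw deg', np.float64(4.7))
```

Emit:
apply_moves(moves=[[0, 0, 0, 0.001, -0.001, 0.02, -0.06], [0, 0, 0, 0, 0, 0.03, -0.06], [0, 0, 0, 0, 0, 0.03, -0.06], [0, 0, 0, 0, 0, 0.02, -0.06], [0, 0, 0, 0, 0, 0.007, -0.06], [0, 0, 0, 0, 0, 0, -0.9], [0, 0, 0, 0, 0, 0, -0.9], [0, 0, 0, 0, 0, 0, -0.9]], grip_force=40)

```text
clock: 30.97
tcp_pos: [0.4628, 0.0402, 0.0999]
orientation: [2.122, 2.315, 0.002]
contact_force: [1.2, 0.7, -5.8]
grip_width: 0.0108
gripper_force: 38.9
```

Emit:
apply_moves(moves=[[0, 0, 0, 0, 0, 0, -0.9], [0, 0, 0, 0, 0.001, 0, -0.9], [0, 0, 0, 0, 0.003, 0, -0.9], [0, 0, 0, 0, 0.005, 0, -0.9], [0, 0, 0, 0, 0.007, 0, -0.9], [0, 0, 0, 0, 0.008, 0, -0.9], [0, 0, 0, 0, 0.008, 0, -0.9], [0, 0, 0, 0, 0.008, 0, -0.9]])

```text
clock: 31.63
tcp_pos: [0.503, 0.0435, 0.0998]
orientation: [2.123, 2.314, 0.002]
contact_force: [-2.0, -0.8, 4.9]
grip_width: 0.0108
gripper_force: 39.9
```

Emit:
apply_moves(moves=[[0, 0, 0, 0, 0.008, 0, -0.9], [0, 0, 0, 0, 0.008, 0, -0.9], [0, 0, 0, 0, 0.008, 0, -0.9], [0, 0, 0, 0, 0.008, 0, -0.9], [0, 0, 0, 0, 0.008, 0, -0.9], [0, 0, 0, 0, 0.008, 0, -0.9], [0, 0, 0, 0, 0.008, 0, -0.9], [0, 0, 0, 0, 0.008, 0, -0.9]])

```text
clock: 32.3
tcp_pos: [0.5667, 0.0488, 0.0999]
orientation: [2.123, 2.314, 0.001]
contact_force: [-1.7, -0.6, 5.5]
grip_width: 0.0107
gripper_force: 39.9
```

Emit:
apply_moves(moves=[[0, 0, 0, 0, 0.008, 0, -0.9], [0, 0, 0, 0, 0.008, 0, -0.9], [0, 0, 0, 0, 0.008, 0, -0.9], [0, 0, 0, 0, 0.008, 0, -0.9], [0, 0, 0, 0, 0.008, 0, -0.9], [0, 0, 0, 0, 0.008, 0, -0.9], [0, 0, 0, 0, 0.008, 0, -0.9], [0, 0, 0, 0, 0.007, 0, -0.9]])

```text
clock: 32.97
tcp_pos: [0.6296, 0.054, 0.0999]
orientation: [2.123, 2.313, 0.001]
contact_force: [-2.0, -0.5, 5.4]
grip_width: 0.0107
gripper_force: 39.9
```

Emit:
apply_moves(moves=[[0, 0, 0, 0, 0.006, 0, -0.9], [0, 0, 0, 0, 0.005, 0, -0.9], [0, 0, 0, 0, 0.004, 0, -0.9], [0, 0, 0, 0, 0.003, 0, -0.9], [0, 0, 0, 0, 0.003, 0, -0.9], [0, 0, 0, 0, 0.003, 0, -0.9], [0, 0, 0, 0, 0.002, 0, -0.9], [0, 0, 0, 0, 0.002, 0, -0.9]])

```text
clock: 33.63
tcp_pos: [0.6573, 0.0563, 0.0999]
orientation: [2.123, 2.313, 0.002]
contact_force: [-1.2, -1.5, 6.4]
grip_width: 0.0101
gripper_force: 39.9
```

Emit:
apply_moves(moves=[[0, 0, 0, 0, 0.002, 0, -0.9], [0, 0, 0, 0, 0.002, 0, -0.9], [0, 0, 0, 0, 0.002, 0, -0.9], [0, 0, 0, 0, 0.002, 0, -0.9], [0, 0, 0, 0, 0, 0, -0.9], [0, 0, 0, 0, 0, 0, -0.9], [0, 0, 0, 0, 0, 0, -0.9], [0, 0, 0, 0, 0, 0, -0.9]])

```text
clock: 34.3
tcp_pos: [0.6605, 0.0565, 0.0998]
orientation: [-2.121, -2.311, 0.011]
contact_force: [-17.2, -2.1, 18.3]
grip_width: 0.0109
gripper_force: 41.3
```

Emit:
apply_moves(moves=[[0, 0, 0, 0, -0.002, 0, -0.06], [0, 0, 0, 0, 0, 0, -0.06], [0, 0, 0, 0, -0.001, 0, -0.06], [0, 0, 0, 0, 0, -0.02, -0.06], [0, 0, 0, 0, 0, -0.03, -0.06], [0, 0, 0, 0, -0.01, -0.04, -0.06], [0, 0, 0, 0, -0.03, -0.02, -0.06], [0, 0, 0, 0, -0.03, 0, -0.06]])

```text
clock: 34.97
tcp_pos: [0.595, 0.052, 0.2142]
orientation: [2.12, 2.31, 0.013]
contact_force: [1.1, -0.1, 0.7]
grip_width: 0.0399
gripper_force: 0.0
```

```bash
python3 - <<'E'
from h import *
C=shoot("wrist","scene","side"); s=telemetry.get_obs(); print(s["tcp_pos"],s["clock"])
cv2.imwrite("pics/f.png",np.vstack([np.hstack([cv2.resize(C["wrist"]["img"],(400,300)),C["scene"]["img"][100:400,100:500]]),np.hstack([C["side"]["img"][100:400,150:550],C["side"]["img"][120:420,0:400]])]))
E
```

```text
[0.59034247 0.05091655 0.20942894] 35.1167
```

View pics/f.png

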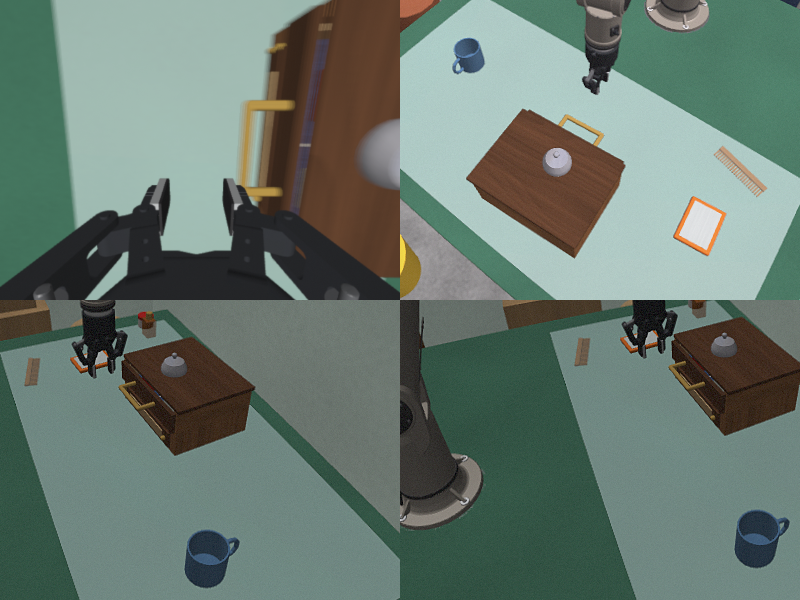

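```bash
python3 - <<'E'
from h import *
C=shoot("wrist"); w=C["wrist"]; s=telemetry.get_obs(); print(s["tcp_pos"],s["orientation"])
cv2.imwrite("pics/g.png",cv2.resize(w["img"][40:400,300:560],(520,590),interpolation=2))
hsv=cv2.cvtColor(w["img"],cv2.COLOR_BGR2HSV)
for r in(180,200,220): print(r,[(c,hsv[r,c].tolist()) for c in range(325,470,5)])
E
```

```text
[0.59151731 0.0511048  0.20912759] [2.12345229e+00 2.31426690e+00 1.09944925e-03]
180 [(325, [80, 35, 188]), (330, [78, 35, 188]), (335, [80, 37, 187]), (340, [78, 36, 189]), (345, [79, 37, 188]), (350, [78, 35, 188]), (355, [20, 156, 160]), (360, [20, 152, 180]), (365, [20, 154, 182]), (370, [80, 35, 187]), (375, [78, 36, 186]), (380, [17, 102, 100]), (385, [17, 105, 102]), (390, [16, 104, 118]), (395, [12, 141, 94]), (400, [12, 123, 54]), (405, [11, 125, 55]), (410, [12, 125, 51]), (415, [12, 130, 53]), (420, [12, 132, 54]), (425, [12, 130, 53]), (430, [11, 132, 60]), (435, [11, 136, 88]), (440, [12, 136, 86]), (445, [11, 126, 83]), (450, [110, 124, 121]), (455, [12, 130, 55]), (460, [12, 141, 87]), (465, [12, 138, 94])]
200 [(325, [79, 37, 188]), (330, [80, 37, 188]), (335, [80, 35, 188]), (340, [80, 37, 188]), (345, [79, 36, 189]), (350, [78, 35, 183]), (355, [20, 157, 179]), (360, [21, 152, 183]), (365, [21, 125, 155]), (370, [79, 36, 189]), (375, [25, 43, 112]), (380, [17, 104, 103]), (385, [18, 103, 163]), (390, [10, 130, 59]), (395, [11, 131, 68]), (400, [12, 134, 57]), (405,
[... 231 characters left out ...]
, 76]), (460, [12, 138, 96]), (465, [11, 137, 93])]
220 [(325, [80, 37, 188]), (330, [81, 37, 188]), (335, [81, 37, 188]), (340, [79, 37, 188]), (345, [79, 38, 189]), (350, [20, 108, 132]), (355, [21, 151, 182]), (360, [20, 153, 183]), (365, [76, 34, 182]), (370, [80, 37, 188]), (375, [17, 104, 101]), (380, [17, 105, 107]), (385, [16, 105, 122]), (390, [11, 139, 92]), (395, [11, 127, 54]), (400, [12, 127, 56]), (405, [12, 130, 51]), (410, [12, 130, 51]), (415, [12, 132, 54]), (420, [12, 125, 53]), (425, [12, 138, 83]), (430, [12, 136, 88]), (435, [12, 138, 85]), (440, [111, 117, 118]), (445, [0, 54, 47]), (450, [11, 128, 60]), (455, [11, 142, 90]), (460, [11, 136, 86]), (465, [11, 139, 92])]
```

View pics/g.png

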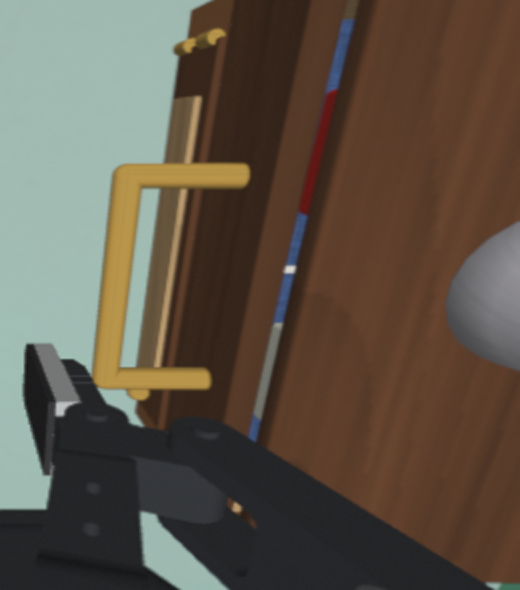

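```bash
python3 - <<'E'
from h import *
s=telemetry.get_obs(); w=cam("wrist",s)
for r,cs in((200,(360,427,443,449,455)),(180,(361,433,448,453,459)),(220,(357,422,438,444,451))):
    for c,z in zip(cs,(.117,.141,.141,.143,.155)):
        p=ray(w,(c,r),z); print(r,c,p.round(4), "X from MID",dr(p[0],p[1])[0])
print(s["contact_force"])
E
```

```text
200 360 [0.6629 0.068  0.117 ] X from MID [44.5 11.2]
200 427 [0.705  0.0784 0.141 ] X from MID [87.4 17.9]
200 443 [0.7169 0.0794 0.141 ] X from MID [99.3 17.9]
200 449 [0.7201 0.0802 0.143 ] X from MID [102.5  18.5]
200 455 [0.7165 0.0833 0.155 ] X from MID [99.2 21.8]
180 361 [0.6607 0.085  0.117 ] X from MID [43.8 28.3]
180 433 [0.7057 0.0938 0.141 ] X from MID [89.4 33.2]
180 448 [0.7166 0.0947 0.141 ] X from MID [100.3  33.2]
180 453 [0.7189 0.0953 0.143 ] X from MID [102.7  33.6]
180 459 [0.7153 0.0975 0.155 ] X from MID [99.3 36.1]
220 357 [0.6634 0.0502 0.117 ] X from MID [43.5 -6.6]
220 422 [0.7051 0.0623 0.141 ] X from MID [86.1  1.9]
220 438 [0.7172 0.0634 0.141 ] X from MID [98.3  2. ]
220 444 [0.7205 0.0644 0.143 ] X from MID [101.6   2.7]
220 451 [0.7177 0.0684 0.155 ] X from MID [99.1  6.9]
[-0.37883338 -0.50003329 -0.50115891]
```

Emit:
apply_moves(moves=[[0, 0, 0, 0, 0.023, 0, -1], [0, 0, 0, 0, 0, 0.02, -1], [0, 0, 0, 0, 0, 0.03, -1], [0, 0, 0, 0, 0, 0.03, -1], [0, 0, 0, 0, 0, 0.02, -1], [0, 0, 0, 0, 0, 0.009, -1], [0, 0, 0, 0, 0.006, 0, -1], [0, 0, 0, 0, 0.006, 0, -1]])

```text
clock: 35.83
tcp_pos: [0.6275, 0.0544, 0.0999]
orientation: [2.124, 2.315, 0.0]
contact_force: [0.1, 0.7, 0.7]
grip_width: -0.0002
gripper_force: 0.0
```

Emit:
apply_moves(moves=[[0, 0, 0, 0, 0.003, 0, -1], [0, 0, 0, 0, 0.003, 0, -1], [0, 0, 0, 0, 0.003, 0, -1], [0, 0, 0, 0, 0.002, 0, -1], [0, 0, 0, 0, 0.002, 0, -1], [0, 0, 0, 0, 0, 0, -1], [0, 0, 0, 0, 0, 0, -1], [0, 0, 0, 0, 0, 0, -1]])

```text
clock: 36.5
tcp_pos: [0.6391, 0.0552, 0.0998]
orientation: [-2.124, -2.315, 0.0]
contact_force: [0.4, 0.3, 0.6]
grip_width: 0.0002
gripper_force: 0.0
```

Emit:
apply_moves(moves=[[0, 0, 0, 0, 0.002, 0, -1], [0, 0, 0, 0, 0.002, 0, -1], [0, 0, 0, 0, 0.002, 0, -1], [0, 0, 0, 0, 0.002, 0, -1], [0, 0, 0, 0, 0.001, 0, -1], [0, 0, 0, 0, 0, 0, -1], [0, 0, 0, 0, 0, 0, -1], [0, 0, 0, 0, 0, 0, -1]])

```text
clock: 37.17
tcp_pos: [0.6412, 0.0554, 0.0996]
orientation: [-2.118, -2.308, 0.018]
contact_force: [-23.3, -2.0, 20.1]
grip_width: -0.0
gripper_force: 12.2
```

Emit:
apply_moves(moves=[[0, 0, 0, 0, -0.01, 0, -1], [0, 0, 0, 0, -0.015, 0, -1], [0, 0, 0, 0, -0.02, 0, -1], [0, 0, 0, 0, -0.01, -0.02, -1], [0, 0, 0, 0, 0, -0.03, -1], [0, 0, 0, 0, 0, -0.03, -1], [0, 0, 0, 0, 0, 0, -1], [0, 0, 0, 0, 0, 0, -1]])

```text
clock: 37.83
tcp_pos: [0.5949, 0.0516, 0.182]
orientation: [2.122, 2.312, 0.006]
contact_force: [0.1, 0.4, -0.2]
grip_width: 0.0001
gripper_force: 0.0
```

```bash
python3 - <<'E'
from bench import telemetry, order
s=telemetry.get_obs(); print(s["tcp_pos"],s["contact_force"],s["clock"]); print(order.hand_in())
E
```

```text
[0.59494898 0.05160445 0.18202321] [ 0.08894284  0.38127322 -0.23787435] 37.8333
the job is handed in; nothing more can be done
None
```

I handed in the job at 37.8 s: the drawer was pulled fully out, the four boxes laid flat within about 5 mm of their quarter middles, then the drawer was pushed home against its stop, with bell, mug, mirror and comb untouched; the result is not known, as the hand-in returned no verdict.

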